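Pack the sample-collection caddy and leave the look-alikes

ROBOT

A 6-joint arm with a two-finger parallel gripper is mounted at the origin on a cart in front of the work surface, level with it; the furniture and walls round the work are solid. World frame = base frame: x ahead of the robot, y to its left, z up, the work surface at z = 0. Lengths are in m, angles in rad, forces in N, time in s.
With the tool pointing down it reaches from about 0.25 to 0.725 m from the base axis. Payload 4 kg.
Tool frame: the origin (TCP) lies at the very end of the fingers, on their centre line; the grasp point (between the pads) lies r.grasp_offset behind it (r.grasp_offset is the distance from the TCP to the grasp point, in m); z points along the fingers, y is the line along which they close (so a half turn about z gives the same grasp; the last joint's range is limited). The gripper opens to 85 mm and grips with 20 to 120 N. Pads are 22 mm wide; open, the fingers measure 114 mm over their backs; the gripper's body (76 mm by 85 mm) begins 54 mm behind the grasp point. The pads swing forward as they close: fully open they stand 13 mm farther back than shut.
Start: joints at [-1.202, 0.241, 0.005, 1.335, 0, 1.571], TCP at [0.18, -0.466, 0.231] pointing down, gripper open.
Joint ranges: [-2.72, 2.72], [-1.05, 1.87], [-1.09, 1.28], [-1.99, 2.15], [-1.42, 1.44], [-3.14, 3.14]. Speed limits (rad/s): [2.79, 2.79, 3.14, 3.14, 3.14, 3.14].

INTERFACE

Orientations are given as a unit quaternion [x, y, z, w].
In Python, from bench import telemetry, grab_frame, camera_params, r gives the robot as it stands.
- The arm moves only by the tool apply_moves, never from a script. Its argument "increments" is a list of rows, each an object of numbers: "grip": the closure, from -1 (fully open) to 1 (shut); "x", "y", "z": the shift along the tool's x, y, z in units of 100 mm (1.0 is 100 mm); "ax", "ay", "az": the turn, a rotation vector about the tool's x, y, z in units of pi rad (1.0 is pi rad). In form: [{"grip": .., "x": .., "y": .., "z": .., "ax": .., "ay": .., "az": ..}, ...]. A call has 1 to 12 rows; each row is the pose to reach, as a shift and turn from the pose commanded when the call began, along the tool's axes at that moment, turning the shorter way round; what a row does not reach only later rows make up. A row lasts 1/8 s, in which the tool goes at most 62.5 mm and 10.7 degrees, less where a joint would pass 70% of its speed; a pose out of reach is approached as far as the arm can. A call with a number of a shift or a turn outside -1 to 1 is refused whole. A call with a gripper value outside its range is refused whole. The fingers move at their own pace and stop on an object; the grip force is fixed at half the most. Time passes only in rows, so rows that repeat a pose let the fingers close. It gives the time, the measured TCP pose, the force, the opening and the grip force at its end, in the units of the state.
- telemetry.get_state(): the state, without advancing time (a new reading comes with each control period).
- grab_frame(name): name is "side" or "top"; returns (picture, depth): 400x640x3 uint8, blue, green, red; 400x640 float32, m along the optical axis (not along the pixel's ray), 0 where there is no reading.
- camera_params(name): a dict with "vfov" (degrees; the focal length in pixels is half the picture's height over the tangent of half this angle, whatever the lens; pixels are square), "cx", "cy" (the principal point, pixels), "rvec" (rotation vector, rad) and "tvec" (3), from world to camera coordinates, as OpenCV has them. Camera axes: x right, y down, z forward; pixel columns grow to the right and rows downward; lengths in m; the calibration is good to about 2 mm. A picture is of the moment at which its call begins. camera_params takes no time and is no camera call.
- r.sign_off(): hands the job in; it is judged then, once.
The state is a dict: "t": time; "qpos": joint angles; "joint_vel": joint speeds; "joint_efforts": joint torques, N m; "position": TCP position; "tool_rot": TCP orientation; "contact_force": force on the tool from outside, world axes, zero at the start; "torque": the same for the moment, N m; "grip_width": opening from 0.0 (shut) to 1.0 (fully open); "finger_force": force on a finger pad.
Only numpy, scipy, OpenCV 4.12 (cv2) and the standard library are available. Lean on these libraries where they do the work, as an engineer would, in place of code of your own. Each camera call takes 0.05 s, during which the arm holds its last target. There are 200 camera calls.

TASK

Pack the white caddy for the next sample round from the things scattered on the bench to the right of it: stand the blue-capped dropper bottle in the pocket with the blue frame, the grey-capped dropper bottle in the pocket with the grey frame and the yellow-lidded specimen cup in the pocket with the yellow frame, and lay the red-capped tube lengthwise in the long trough of the caddy. Everything must sit flat on its floor inside the frame or walls, released and still. The yellow-capped dropper bottle and the grey-lidded cup among them do not belong in it: leave them standing where they are.

Things in the scene. Friction and masses are not known exactly. Their poses are not given: they have to be found in the camera images.
- dropper_blue: Dropper bottle with a bright blue cap and blue band, 25 mm across, 71 mm tall: a white cylindrical body (grip it here) from 0 to 46 mm above its base, above it (45 to 49 mm) a flat collar disc, 26 mm across, of the cap's colour, and a slim blue nozzle cap; collar and cap must not be counted on for gripping. Stands upright and loose on the bench. Origin: centre of its underside; z up its axis; 20 to 45 g
- dropper_grey: Dropper bottle with a grey cap and grey band, 25 mm across, 71 mm tall: a white cylindrical body (grip it here) from 0 to 46 mm above its base, above it (45 to 49 mm) a flat collar disc, 26 mm across, of the cap's colour, and a slim grey nozzle cap; collar and cap must not be counted on for gripping. Stands upright and loose on the bench. Origin: centre of its underside; z up its axis; 20 to 45 g
- dropper_yellow: LOOK-ALIKE, stays where it is: dropper bottle with a yellow cap and yellow band, 25 mm across, 71 mm tall: a white cylindrical body (grip it here) from 0 to 46 mm above its base, above it (45 to 49 mm) a flat collar disc, 26 mm across, of the cap's colour, and a slim yellow nozzle cap; collar and cap must not be counted on for gripping. Stands upright and loose on the bench. Origin: centre of its underside; z up its axis; 20 to 45 g
- cup_yellow: Screw-lid specimen cup with a yellow lid: 62 mm tall, the lid 53 mm across and from 46 to 62 mm above its base (grip it across the lid); white body below it 46 mm across, narrowing to about 42 mm at the foot. Stands upright and loose on the bench. Origin: centre of its underside; z up its axis; 40 to 90 g. (A cup like it far at the back, beside the carton, is fixed stock and no part of the job; so are two small bottles there)
- cup_grey: LOOK-ALIKE, stays where it is. Screw-lid specimen cup with a pale grey lid: 62 mm tall, the lid 53 mm across and from 46 to 62 mm above its base (grip it across the lid); white body below it 46 mm across, narrowing to about 42 mm at the foot. Stands upright and loose on the bench. Origin: centre of its underside; z up its axis; 40 to 90 g
- tube_red: Capped blood tube with a red cap, lying loose on the bench: 112 mm long, for gripping 12 mm wide and 15 mm high (flat-bottomed, it does not roll; the cap looks 17 mm thick). Origin: on its underside, near mid-length; y along the tube (it reaches from -52 to +60 mm along its y), z up; grip it across x near the origin. 14 to 28 g. (A similar tube with a white cap farther back is fixed and no part of the job)
- pocket_blue: Fixed square pocket in the back row of the caddy, with a broad blue frame: 84 x 84 mm outside, square opening 46 x 46 mm, floor 2 mm and frame top 10 mm above its own underside (floor about 8 mm, frame top 16 mm above the bench). Origin: centre of its underside; x and y parallel to the caddy's. Which of the three bays it sits in changes. For the blue-capped dropper
- pocket_grey: Fixed square pocket in the back row of the caddy, with a broad grey frame: 84 x 84 mm outside, square opening 46 x 46 mm, floor 2 mm and frame top 10 mm above its own underside (floor about 8 mm, frame top 16 mm above the bench). Origin: centre of its underside; x and y parallel to the caddy's. Which of the three bays it sits in changes. For the grey-capped dropper
- pocket_yellow: Fixed square pocket in the back row of the caddy, with a broad yellow frame: 84 x 84 mm outside, square opening 66 x 66 mm, floor 2 mm and frame top 10 mm above its own underside (floor about 8 mm, frame top 16 mm above the bench). Origin: centre of its underside; x and y parallel to the caddy's. Which of the three bays it sits in changes. For the yellow-lidded cup
- caddy: Low white plastic caddy fixed to the bench, 170 mm along its x and 280 mm along its y. Origin: centre of its underside; x from the trough side (nearest the robot) to the row of pockets, z up. Floor 6 mm, walls 11 mm above the bench. The dark-lined trough for the tube runs along y: its centre line at x = -49 mm, 60 mm wide between the walls, 268 mm long inside. The three pockets stand in a row at x = +33 mm, 88 mm apart

How it is judged:
By the outcome, as a careful person would: the job done as asked, in the order asked, and still so for the second after the job is handed in, with the robot touching nothing.
It also fails if it takes over 112 s, if anything falls off the work surface, if the arm or the gripper's body presses on something with over 40 N, if the wrist force passes 120 N, or if a joint passes its speed limit or range.

## Working session

There is one attempt and no reset: what is moved stays moved. The work goes in short steps, Python scripts to look and compute and a tool call to move; the robot and the scene stay as the last step left them, time stands still between calls to the robot, and variables do not carry over. Pictures are saved under pics/ and viewed, at most 14 in all, crops included, and the job is handed in when it is done.

Besides the shell and the picture viewer there is one more tool, called after "Call:" as a command line: name --argument value ..., lists and objects as JSON in quotes. apply_moves: Moves the arm, as the interface text tells. Its arguments: {"type":"object","properties":{"increments":{"type":"array"}},"required":["increments"]}

```bash
mkdir -p pics
python3 - <<'E'
from bench import telemetry, grab_frame, camera_params, r
import cv2,numpy as np
for n in("top","side"):
    p,d=grab_frame(n);cv2.imwrite(f"pics/{n}0.png",p);np.save(f"pics/{n}0.npy",d);print(n,camera_params(n))
print(telemetry.get_state(),r.grasp_offset)
E
```

```text
top {'vfov': 47.173197033801465, 'cx': 325.8160351827152, 'cy': 199.4468057501848, 'rvec': array([ 2.1100944 , -2.15064022,  0.14286077]), 'tvec': array([0.00572837, 0.52918826, 1.21102215])}
side {'vfov': 43.484810002567464, 'cx': 317.4331003092157, 'cy': 200.84595332831074, 'rvec': array([ 1.86312405, -0.56492509,  0.37755152]), 'tvec': array([-0.42092846,  0.144547  ,  0.97892342])}
{'t': 0.1, 'qpos': array([-1.20203646e+00,  2.41356126e-01,  3.88199175e-03,  1.33520336e+00,
        1.27680750e-05,  1.57079342e+00]), 'joint_vel': array([ 1.47292678e-05,  2.22138765e-04,  4.68157258e-03,  7.26238690e-04,
       -1.11463399e-03, -6.17477595e-06]), 'joint_efforts': array([-9.91877641e-06, -3.73138082e+01,  2.53009987e+01,  1.08327254e-02,
       -4.33794287e-05,  1.55232038e-05]), 'position': array([ 0.18003267, -0.46586751,  0.23050154]), 'tool_rot': array([ 9.83049420e-01,  1.83338354e-01, -1.66166407e-04, -9.25810358e-04]), 'contact_force': array([-1.30762231,  0.93743286, -0.12563276]), 'torque': array([-0.01596119, -0.01550133,  0.00264396]), 'finger_force': 0.0, 'grip_width': 0.9988278857657629} 0.0187
```

View pics/top0.png

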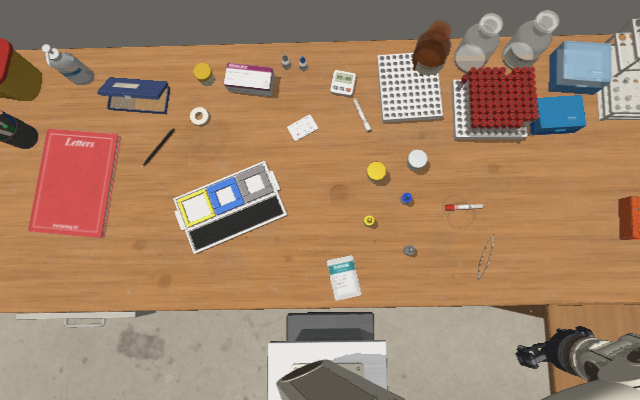

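View pics/side0.png

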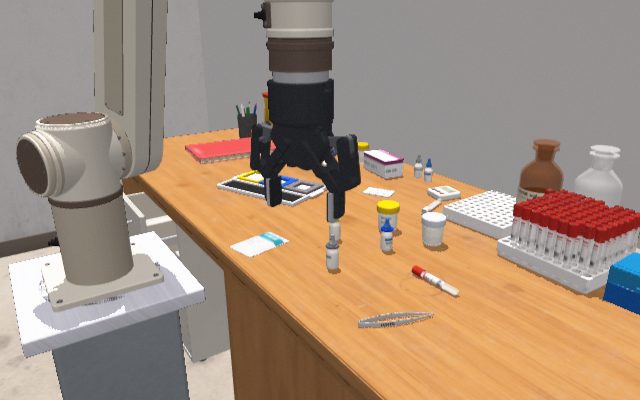

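The top view shows the yellow, blue and grey pockets at about (197,208), (227,195) and (255,183). The yellow cup is at (376,171), the blue dropper at (406,198), the grey dropper at (409,250) and the red tube at (446–483,207). The two that stay are the yellow dropper at (369,220) and the grey cup at (418,158). The side view confirms all of these are on the right of the bench.

Run:
```python
import cv2
p=cv2.imread("pics/top0.png")
cv2.imwrite("pics/c1.png",cv2.resize(p[140:270,350:500],None,fx=5,fy=4.6,interpolation=cv2.INTER_CUBIC)[:600])
cv2.imwrite("pics/c2.png",cv2.resize(p[155:260,165:295],None,fx=5,fy=5,interpolation=cv2.INTER_CUBIC))
```

```text
(no output)
```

View pics/c1.png

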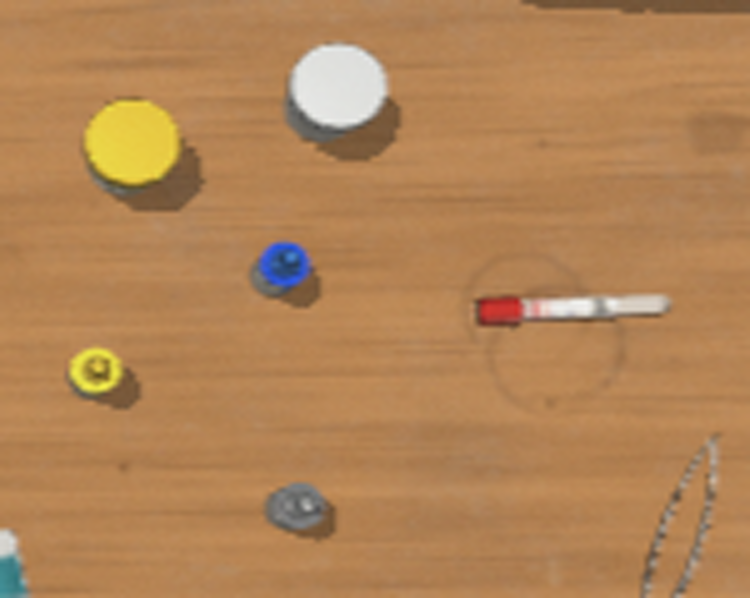

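View pics/c2.png

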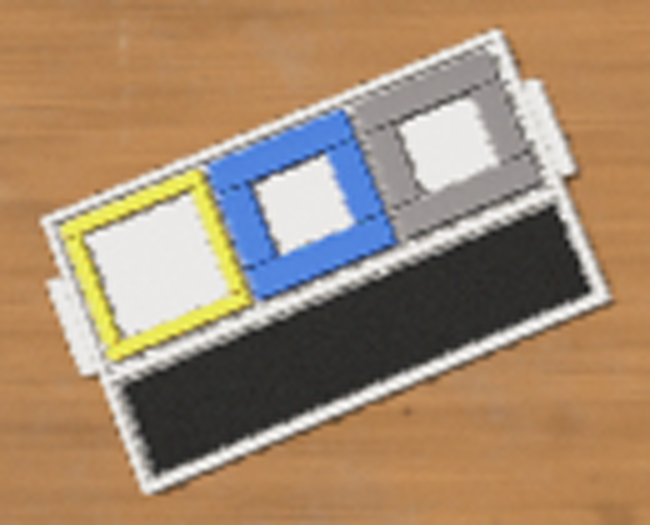

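The crops give lid and collar centres to sub-pixel, the tube ends at (477,311) and (668,304) in the first crop, and the caddy corners and frames in the second.

```bash
cat > h.py <<'E'
from bench import camera_params
import cv2,numpy as np
class C:
    def __init__(s,n):
        c=camera_params(n);s.R=cv2.Rodrigues(c["rvec"])[0];s.t=c["tvec"]
        f=200/np.tan(np.radians(c["vfov"]/2));s.K=np.array([[f,0,c["cx"]],[0,f,c["cy"]],[0,0,1]])
    def at(s,u,v,z):
        d=s.R.T@np.linalg.inv(s.K)@[u,v,1];o=-s.R.T@s.t
        return o+d*(z-o[2])/d[2]
    def depth(s,u,v,D):
        return s.R.T@(np.linalg.inv(s.K)@[u,v,1]*D[int(round(v)),int(round(u))]-s.t)
    def px(s,P):
        q=s.K@(s.R@np.array(P)+s.t);return q[:2]/q[2]
E
python3 - <<'E'
from h import *
np.set_printoptions(precision=4,suppress=True)
c=C("top");D=np.load("pics/top0.npy")
a=lambda x,y:(350+(x+.5)/5-.5,140+(y+.5)/4.6-.5)
b=lambda x,y:(165+(x+.5)/5-.5,155+(y+.5)/5-.5)
for n,p,z in(("blue",a(284,266),.049),("yel",a(96,371),.049),("grey",a(295,507),.049),("cupY",a(132,142),.062),("cupG",a(339,87),.062),("tubecap",a(477,311),.009),("tubetail",a(668,304),.0075),
 ("cor1",b(45,218),.011),("cor2",b(497,32),.011),("cor3",b(608,298),.011),("cor4",b(150,490),.011),
 ("pY",b(157,265),.016),("pB",b(304,204),.016),("pG",b(450,145),.016),("table",(300,230),0)):
    print(n,np.array(p),c.at(*p,z),c.depth(*p,D))
P=[c.at(*b(*q),.011) for q in((45,218),(497,32),(608,298),(150,490))]
for i in range(4):
    e=P[(i+1)%4]-P[i];print(np.linalg.norm(e),np.degrees(np.arctan2(e[1],e[0])))
print(np.mean(P,0))
E
```

```text
blue [406.4    197.4348] [ 0.5289 -0.2228  0.049 ] [ 0.5264 -0.2203  0.0649]
yel [368.8    220.2609] [ 0.4689 -0.1192  0.049 ] [ 0.4665 -0.1176  0.0711]
grey [408.6    249.8261] [ 0.3878 -0.2223  0.049 ] [ 0.3872 -0.2203  0.0619]
cupY [376.     170.4783] [ 0.6025 -0.142   0.062 ] [ 0.6024 -0.142   0.0624]
cupG [417.4    158.5217] [ 0.6331 -0.2552  0.062 ] [ 0.6337 -0.2556  0.0598]
tubecap [445.     207.2174] [ 0.5055 -0.3347  0.009 ] [ 0.5052 -0.3343  0.0109]
tubetail [483.2    205.6957] [ 0.5078 -0.4409  0.0075] [ 0.5077 -0.4408  0.0079]
cor1 [173.6 198.2] [0.5465 0.4261 0.011 ] [0.5469 0.4271 0.0082]
cor2 [264. 161.] [0.6484 0.1704 0.011 ] [0.6491 0.1708 0.0081]
cor3 [286.2 214.2] [0.4946 0.1076 0.011 ] [0.4956 0.1085 0.0031]
cor4 [194.6 252.6] [0.3926 0.3622 0.011 ] [0.3927 0.3628 0.009 ]
pY [196.  207.6] [0.5176 0.3601 0.016 ] [0.5189 0.3628 0.0074]
pB [225.4 195.4] [0.5505 0.2779 0.016 ] [0.5516 0.2794 0.01  ]
pG [254.6 183.6] [0.5825 0.1959 0.016 ] [0.5832 0.1966 0.0122]
table [300 230] [0.4506 0.0703 0.    ] [0.4505 0.0701 0.0015]
0.2752565773506932 -68.26742091458644
0.16613721938261636 -157.80782964549545
0.2742339182764472 111.8323665367499
0.1666261384833967 22.542636698248522
[0.5205 0.2666 0.011 ]
```

Run:
```python
from h import *
from scipy.optimize import least_squares
np.set_printoptions(precision=4,suppress=True)
g=np.load("pics/top0.npy").shape
v,u=np.mgrid[:400,:640]
for n in("top","side"):
    c=C(n);D=np.load(f"pics/{n}0.npy")
    P=((np.linalg.inv(c.K)@np.stack([u.ravel(),v.ravel(),np.ones(u.size)])*D.ravel()).T-c.t)@c.R
    P=P[D.ravel()>0]
    for nm,x,y,r0,lo,hi in(("blue",.5289,-.2228,.0125,.012,.042),("grey",.3878,-.2223,.0125,.012,.042),("cupY",.6025,-.142,.0225,.015,.042),("cupYlid",.6025,-.142,.0265,.048,.058)):
        m=(np.hypot(P[:,0]-x,P[:,1]-y)<r0+.02)&(P[:,2]>lo)&(P[:,2]<hi);Q=P[m]
        if len(Q)<8: print(n,nm,"few",len(Q));continue
        s=least_squares(lambda p:np.hypot(Q[:,0]-p[0],Q[:,1]-p[1])-r0,[x,y],loss="soft_l1",f_scale=.002)
        print(n,nm,len(Q),s.x,np.median(np.abs(s.fun)))
    for z0,z1 in((.055,.068),):
      m=(abs(P[:,0]-.6025)<.035)&(abs(P[:,1]+.142)<.035)&(P[:,2]>z0)&(P[:,2]<z1);Q=P[m];print(n,"lid top bbox",Q.min(0),Q.max(0))
    m=(abs(P[:,0]-.507)<.03)&(abs(P[:,1]+.388)<.08)&(P[:,2]>.005)&(P[:,2]<.03);Q=P[m]
    print(n,"tube",len(Q),Q.mean(0),Q.min(0),Q.max(0),np.polyfit(Q[:,1],Q[:,0],1))
```

```text
top blue 22 [ 0.5304 -0.2224] 0.0003142318517416207
top grey 17 [ 0.3887 -0.224 ] 0.0001799927722091945
top cupY 10 [ 0.6037 -0.1421] 0.0004108785357271258
top cupYlid 50 [ 0.6042 -0.1402] 0.00235946777834606
top lid top bbox [ 0.5771 -0.167   0.0551] [ 0.6295 -0.1174  0.0673]
top tube 198 [ 0.5054 -0.3833  0.0118] [ 0.4795 -0.464   0.0051] [ 0.5228 -0.3256  0.021 ] [-0.0462  0.4876]
side blue 167 [ 0.5315 -0.2242] 0.0011116703334689976
side grey 190 [ 0.3899 -0.2262] 0.0009372823555707241
side cupY 167 [ 0.6042 -0.1441] 0.0009329936706780131
side cupYlid 93 [ 0.605  -0.1428] 0.0009967094344172436
side lid top bbox [ 0.5759 -0.1713  0.0551] [ 0.6281 -0.1199  0.0648]
side tube 361 [ 0.5039 -0.3907  0.0118] [ 0.4962 -0.4446  0.0051] [ 0.5141 -0.3358  0.019 ] [-0.048   0.4852]
```

Call:
apply_moves --increments '[{"grip":-1,"x":0.5,"y":-0.12,"z":0,"az":-0.1},{"grip":-1,"x":1,"y":-0.25,"z":0,"az":-0.2},{"grip":-1,"x":1,"y":-0.25,"az":-0.3},{"grip":-1,"x":1,"y":-0.25,"az":-0.3826},{"grip":-1,"x":1,"y":-0.25,"az":-0.3826},{"grip":-1,"x":1,"y":-0.25,"az":-0.3826},{"grip":-1,"x":1,"y":-0.25,"az":-0.3826},{"grip":-1,"x":1,"y":-0.25,"az":-0.3826},{"grip":-1,"x":1,"y":-0.25,"az":-0.3826}]'

```text
validation failed for argument at $.in...
```

Call:
apply_moves --increments '[{"grip":-1,"x":0.5,"y":-0.12,"z":0,"ax":0,"ay":0,"az":-0.1},{"grip":-1,"x":1,"y":-0.25,"z":0,"ax":0,"ay":0,"az":-0.2},{"grip":-1,"x":1,"y":-0.25,"z":0,"ax":0,"ay":0,"az":-0.3},{"grip":-1,"x":1,"y":-0.25,"z":0,"ax":0,"ay":0,"az":-0.3826},{"grip":-1,"x":1,"y":-0.25,"z":0,"ax":0,"ay":0,"az":-0.3826},{"grip":-1,"x":1,"y":-0.25,"z":0,"ax":0,"ay":0,"az":-0.3826},{"grip":-1,"x":1,"y":-0.25,"z":0,"ax":0,"ay":0,"az":-0.3826},{"grip":-1,"x":1,"y":-0.25,"z":0,"ax":0,"ay":0,"az":-0.3826},{"grip":-1,"x":1,"y":-0.25,"z":0,"ax":0,"ay":0,"az":-0.3826}]'

```text
t: 1.23
position: [0.2644, -0.4069, 0.2311]
tool_rot: [0.708, 0.707, 0.0, -0.0]
contact_force: [-0.3, -0.2, 0.5]
grip_width: 1.003
finger_force: 0.0
```

Call:
apply_moves --increments '[{"grip":-1,"x":0.3,"y":0.45,"z":0,"ax":0,"ay":0,"az":0},{"grip":-1,"x":0.6,"y":0.9,"z":0,"ax":0,"ay":0,"az":0},{"grip":-1,"x":0.6,"y":0.9,"z":0,"ax":0,"ay":0,"az":0}]'

```text
t: 1.6
position: [0.3569, -0.3452, 0.2311]
tool_rot: [0.705, 0.709, 0.0, -0.0]
contact_force: [0.6, -0.0, -0.8]
grip_width: 1.002
finger_force: 0.0
```

Call:
apply_moves --increments '[{"grip":-1,"x":0.3,"y":0.45,"z":0,"ax":0,"ay":0,"az":0},{"grip":-1,"x":0.6,"y":0.9,"z":0,"ax":0,"ay":0,"az":0},{"grip":-1,"x":0.6,"y":0.9,"z":0,"ax":0,"ay":0,"az":0}]'

```text
t: 1.98
position: [0.4463, -0.2857, 0.2309]
tool_rot: [0.706, 0.708, 0.0, -0.0]
contact_force: [0.0, -0.5, 1.0]
grip_width: 1.0
finger_force: 0.0
```

Call:
apply_moves --increments '[{"grip":-1,"x":0.3,"y":0.43,"z":0.3,"ax":0,"ay":0,"az":0},{"grip":-1,"x":0.637,"y":0.861,"z":0.7,"ax":0,"ay":0,"az":0},{"grip":-1,"x":0.637,"y":0.861,"z":1,"ax":0,"ay":0,"az":0},{"grip":-1,"x":0.637,"y":0.861,"z":1,"ax":0,"ay":0,"az":0},{"grip":-1,"x":0.637,"y":0.861,"z":1,"ax":0,"ay":0,"az":0}]'

```text
t: 2.6
position: [0.5303, -0.2248, 0.1326]
tool_rot: [0.708, 0.706, 0.0, 0.001]
contact_force: [0.2, 0.1, 0.5]
grip_width: 0.993
finger_force: 0.0
```

Call:
apply_moves --increments '[{"grip":-1,"x":0,"y":0,"z":0.4,"ax":0,"ay":0,"az":0},{"grip":-1,"x":0,"y":0,"z":0.7,"ax":0,"ay":0,"az":0},{"grip":-1,"x":0,"y":0,"z":0.9,"ax":0,"ay":0,"az":0},{"grip":-1,"x":0,"y":0,"z":0.9,"ax":0,"ay":0,"az":0}]'

```text
t: 3.1
position: [0.5299, -0.2244, 0.0418]
tool_rot: [0.708, 0.706, -0.0, -0.0]
contact_force: [-0.5, 0.1, -0.1]
grip_width: 1.0
finger_force: 0.0
```

Call:
apply_moves --increments '[{"grip":-1,"x":0,"y":0,"z":0.15,"ax":0,"ay":0,"az":0},{"grip":-1,"x":0,"y":0,"z":0.28,"ax":0,"ay":0,"az":0},{"grip":-1,"x":0,"y":0,"z":0.28,"ax":0,"ay":0,"az":0},{"grip":-1,"x":0,"y":0,"z":0.28,"ax":0,"ay":0,"az":0}]'

```text
t: 3.6
position: [0.5308, -0.2233, 0.0134]
tool_rot: [0.707, 0.707, 0.0, 0.0]
contact_force: [0.1, 0.4, 0.2]
grip_width: 0.999
finger_force: 0.0
```

Run:
```python
from bench import *
import cv2
p,d=grab_frame("side");cv2.imwrite("pics/s1.png",cv2.resize(p[120:320,280:520],None,fx=3,fy=3,interpolation=cv2.INTER_CUBIC))
print(telemetry.get_state())
```

```text
{'t': 3.65, 'qpos': array([-3.98256230e-01,  5.67366410e-01, -1.07155023e-01,  8.95722803e-01,
        1.07429120e-05,  1.17243594e+00]), 'joint_vel': array([-0.00054309, -0.00340034,  0.00411561,  0.00097049,  0.00041445,
       -0.0020396 ]), 'joint_efforts': array([-3.08894855e-02, -4.71972477e+01,  2.03283280e+01,  2.25935754e-02,
       -1.69759875e-03, -1.13051165e-04]), 'position': array([ 0.53093315, -0.22338088,  0.01361894]), 'tool_rot': array([7.07069928e-01, 7.07143579e-01, 1.09179879e-04, 2.53593622e-04]), 'contact_force': array([-0.01919602, -0.38354075,  0.32324167]), 'torque': array([-0.02038991,  0.01485006, -0.0117566 ]), 'finger_force': 0.0, 'grip_width': 1.0017113290317623}
```

View pics/s1.png

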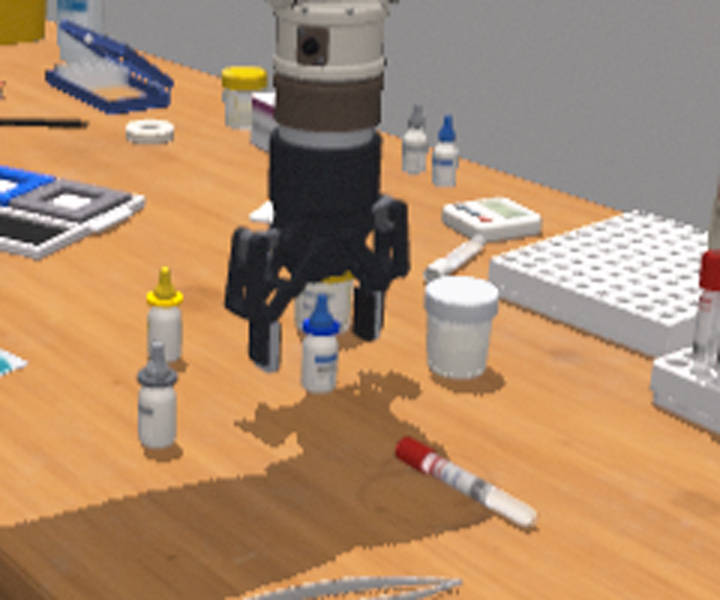

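The blue bottle (320,345 in the crop) sits between the open fingers and nothing else touches them. I'll close on it.

Call:
apply_moves --increments '[{"grip":1,"x":0,"y":0,"z":0,"ax":0,"ay":0,"az":0},{"grip":1,"x":0,"y":0,"z":0,"ax":0,"ay":0,"az":0},{"grip":1,"x":0,"y":0,"z":0,"ax":0,"ay":0,"az":0},{"grip":1,"x":0,"y":0,"z":0,"ax":0,"ay":0,"az":0},{"grip":1,"x":0,"y":0,"z":0,"ax":0,"ay":0,"az":0},{"grip":1,"x":0,"y":0,"z":0,"ax":0,"ay":0,"az":0},{"grip":1,"x":0,"y":0,"z":0,"ax":0,"ay":0,"az":0},{"grip":1,"x":0,"y":0,"z":0,"ax":0,"ay":0,"az":0}]'

```text
t: 4.65
position: [0.5309, -0.2235, 0.0136]
tool_rot: [0.707, 0.707, 0.0, 0.0]
contact_force: [0.0, -0.1, 4.5]
grip_width: 0.275
finger_force: 58.8
```

Call:
apply_moves --increments '[{"grip":1,"x":0,"y":0,"z":-0.3,"ax":0,"ay":0,"az":0},{"grip":1,"x":0,"y":0,"z":-0.7,"ax":0,"ay":0,"az":0},{"grip":1,"x":0,"y":0,"z":-1,"ax":0,"ay":0,"az":0},{"grip":1,"x":0,"y":0,"z":-1,"ax":0,"ay":0,"az":0}]'

```text
t: 5.15
position: [0.5322, -0.224, 0.1155]
tool_rot: [0.707, 0.707, 0.001, 0.002]
contact_force: [-0.2, -0.9, -0.6]
grip_width: 0.278
finger_force: 58.8
```

Call:
apply_moves --increments '[{"grip":1,"x":0.4,"y":0,"z":0,"ax":0,"ay":0,"az":0},{"grip":1,"x":0.9,"y":0.04,"z":0,"ax":0,"ay":0,"az":0},{"grip":1,"x":1,"y":0.04,"z":0,"ax":0,"ay":0,"az":0}]'

```text
t: 5.52
position: [0.5332, -0.1205, 0.1113]
tool_rot: [0.706, 0.708, -0.001, -0.002]
contact_force: [-0.3, -0.7, -0.8]
grip_width: 0.274
finger_force: 58.8
```

Call:
apply_moves --increments '[{"grip":1,"x":0.5,"y":0,"z":0,"ax":0,"ay":0,"az":0},{"grip":1,"x":1,"y":0.04,"z":0,"ax":0,"ay":0,"az":0}]'

```text
t: 5.78
position: [0.5376, -0.023, 0.1118]
tool_rot: [0.708, 0.706, -0.001, -0.001]
contact_force: [0.4, 1.1, 0.3]
grip_width: 0.271
finger_force: 58.8
```

Call:
apply_moves --increments '[{"grip":1,"x":0.5,"y":0,"z":0,"ax":0,"ay":0,"az":0},{"grip":1,"x":1,"y":0.04,"z":0,"ax":0,"ay":0,"az":0}]'

```text
t: 6.02
position: [0.5417, 0.0773, 0.1118]
tool_rot: [0.707, 0.707, -0.001, -0.001]
contact_force: [0.3, 0.2, -0.1]
grip_width: 0.274
finger_force: 58.8
```

Call:
apply_moves --increments '[{"grip":1,"x":0.5,"y":0,"z":0,"ax":0,"ay":0,"az":0},{"grip":1,"x":1,"y":0.04,"z":0,"ax":0,"ay":0,"az":0}]'

```text
t: 6.28
position: [0.5458, 0.1773, 0.1117]
tool_rot: [0.707, 0.707, -0.001, -0.0]
contact_force: [1.2, 0.4, 0.6]
grip_width: 0.269
finger_force: 58.8
```

Call:
apply_moves --increments '[{"grip":1,"x":0.4,"y":0,"z":0,"ax":0,"ay":0,"az":0},{"grip":1,"x":0.8,"y":0.04,"z":0,"ax":0,"ay":0,"az":0},{"grip":1,"x":1,"y":0.04,"z":0,"ax":0,"ay":0,"az":0},{"grip":1,"x":1,"y":0.04,"z":0,"ax":0,"ay":0,"az":0},{"grip":1,"x":1,"y":0.04,"z":0,"ax":0,"ay":0,"az":0}]'

```text
t: 6.9
position: [0.5504, 0.275, 0.1127]
tool_rot: [0.708, 0.707, -0.001, 0.0]
contact_force: [-0.4, -1.0, -0.2]
grip_width: 0.275
finger_force: 58.8
```

Run:
```python
from bench import *
import cv2
p,d=grab_frame("side");cv2.imwrite("pics/s2.png",cv2.resize(p[60:240,160:400],None,fx=3,fy=3,interpolation=cv2.INTER_CUBIC))
s=telemetry.get_state();print(s["position"],s["qpos"],s["joint_vel"],s["grip_width"])
```

```text
[0.55054252 0.27494503 0.11301533] [ 4.63430963e-01  5.38010255e-01  1.34304041e-01  1.16827539e+00
 -5.22149446e-04  2.03604647e+00] [-0.00460736 -0.00612634  0.00198243  0.00140694  0.00272178  0.0013568 ] 0.2755827986944571
```

View pics/s2.png

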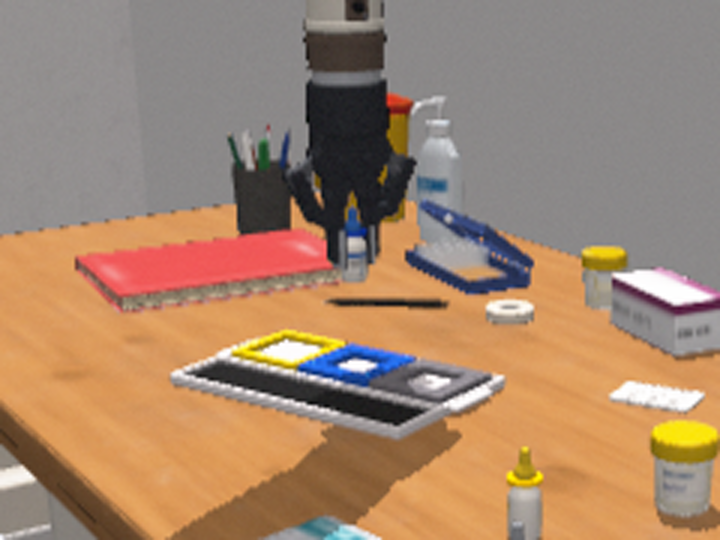

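The bottle is held upright over the blue pocket (357,362 in the crop). I'll lower it.

Call:
apply_moves --increments '[{"grip":1,"x":0.03,"y":0,"z":0.3,"ax":0,"ay":0,"az":0},{"grip":1,"x":0.03,"y":0,"z":0.6,"ax":0,"ay":0,"az":0},{"grip":1,"x":0.03,"y":0,"z":0.8,"ax":0,"ay":0,"az":0},{"grip":1,"x":0.03,"y":0,"z":0.87,"ax":0,"ay":0,"az":0},{"grip":1,"x":0.03,"y":0,"z":0.9,"ax":0,"ay":0,"az":0},{"grip":1,"x":0.03,"y":0,"z":0.9,"ax":0,"ay":0,"az":0},{"grip":1,"x":0.03,"y":0,"z":0.9,"ax":0,"ay":0,"az":0}]'

```text
t: 7.82
position: [0.5513, 0.2799, 0.0243]
tool_rot: [0.707, 0.707, 0.001, 0.0]
contact_force: [0.1, 0.5, 0.6]
grip_width: 0.281
finger_force: 58.8
```

Lower it the last ~2 mm and check for contact.

Call:
apply_moves --increments '[{"grip":1,"x":0,"y":0,"z":0.015,"ax":0,"ay":0,"az":0},{"grip":1,"x":0,"y":0,"z":0.015,"ax":0,"ay":0,"az":0},{"grip":1,"x":0,"y":0,"z":0.015,"ax":0,"ay":0,"az":0}]'

```text
t: 8.2
position: [0.5506, 0.2797, 0.0218]
tool_rot: [0.707, 0.707, 0.0, 0.0]
contact_force: [0.6, -0.8, -0.1]
grip_width: 0.275
finger_force: 58.8
```

Call:
apply_moves --increments '[{"grip":1,"x":0,"y":0,"z":0.01,"ax":0,"ay":0,"az":0},{"grip":1,"x":0,"y":0,"z":0.01,"ax":0,"ay":0,"az":0},{"grip":1,"x":0,"y":0,"z":0.01,"ax":0,"ay":0,"az":0}]'

```text
t: 8.57
position: [0.5507, 0.2798, 0.0216]
tool_rot: [0.707, 0.707, 0.0, 0.0]
contact_force: [-2.3, -0.1, 5.3]
grip_width: 0.278
finger_force: 59.0
```

Call:
apply_moves --increments '[{"grip":-0.2,"x":0,"y":0,"z":0,"ax":0,"ay":0,"az":0},{"grip":-1,"x":0,"y":0,"z":0,"ax":0,"ay":0,"az":0},{"grip":-1,"x":0,"y":0,"z":0,"ax":0,"ay":0,"az":0},{"grip":-1,"x":0,"y":0,"z":0,"ax":0,"ay":0,"az":0},{"grip":-1,"x":0,"y":0,"z":0,"ax":0,"ay":0,"az":0},{"grip":-1,"x":0,"y":0,"z":0,"ax":0,"ay":0,"az":0}]'

```text
t: 9.32
position: [0.5506, 0.2797, 0.0207]
tool_rot: [0.707, 0.707, -0.0, -0.0]
contact_force: [-0.2, 0.2, -0.2]
grip_width: 0.999
finger_force: 0.0
```

Call:
apply_moves --increments '[{"grip":-1,"x":0,"y":0,"z":-0.3,"ax":0,"ay":0,"az":0},{"grip":-1,"x":0,"y":0,"z":-0.7,"ax":0,"ay":0,"az":0},{"grip":-1,"x":0,"y":0,"z":-1,"ax":0,"ay":0,"az":0},{"grip":-1,"x":0,"y":0,"z":-1,"ax":0,"ay":0,"az":0}]'

```text
t: 9.82
position: [0.5527, 0.2807, 0.1242]
tool_rot: [0.707, 0.707, 0.003, 0.001]
contact_force: [0.3, -0.6, -0.1]
grip_width: 1.003
finger_force: 0.0
```

Call:
apply_moves --increments '[{"grip":-1,"x":-0.5,"y":-0.15,"z":0,"ax":0,"ay":0,"az":0},{"grip":-1,"x":-1,"y":-0.32,"z":0,"ax":0,"ay":0,"az":0}]'

```text
t: 10.07
position: [0.5175, 0.1787, 0.1193]
tool_rot: [0.707, 0.708, -0.001, -0.0]
contact_force: [0.4, 0.0, 0.4]
grip_width: 1.001
finger_force: 0.0
```

Call:
apply_moves --increments '[{"grip":-1,"x":-0.5,"y":-0.15,"z":0,"ax":0,"ay":0,"az":0},{"grip":-1,"x":-1,"y":-0.32,"z":0,"ax":0,"ay":0,"az":0}]'

```text
t: 10.32
position: [0.4852, 0.0781, 0.1196]
tool_rot: [0.707, 0.707, -0.001, -0.0]
contact_force: [0.9, -0.7, 0.4]
grip_width: 0.999
finger_force: 0.0
```

Call:
apply_moves --increments '[{"grip":-1,"x":-0.5,"y":-0.15,"z":0,"ax":0,"ay":0,"az":0},{"grip":-1,"x":-1,"y":-0.32,"z":0,"ax":0,"ay":0,"az":0}]'

```text
t: 10.58
position: [0.4533, -0.0218, 0.1198]
tool_rot: [0.707, 0.707, -0.001, -0.0]
contact_force: [-0.0, -0.4, 1.0]
grip_width: 1.002
finger_force: 0.0
```

Call:
apply_moves --increments '[{"grip":-1,"x":-0.5,"y":-0.15,"z":0,"ax":0,"ay":0,"az":0},{"grip":-1,"x":-1,"y":-0.32,"z":0,"ax":0,"ay":0,"az":0}]'

```text
t: 10.82
position: [0.4213, -0.1216, 0.1198]
tool_rot: [0.707, 0.707, -0.0, -0.001]
contact_force: [0.3, -0.7, -0.1]
grip_width: 1.0
finger_force: 0.0
```

Call:
apply_moves --increments '[{"grip":-1,"x":-0.5,"y":-0.15,"z":0,"ax":0,"ay":0,"az":0},{"grip":-1,"x":-1,"y":-0.34,"z":0,"ax":0,"ay":0,"az":0},{"grip":-1,"x":-1,"y":-0.34,"z":0,"ax":0,"ay":0,"az":0},{"grip":-1,"x":-1,"y":-0.34,"z":0,"ax":0,"ay":0,"az":0},{"grip":-1,"x":-1,"y":-0.34,"z":0,"ax":0,"ay":0,"az":0}]'

```text
t: 11.45
position: [0.3887, -0.2191, 0.1204]
tool_rot: [0.706, 0.708, -0.0, -0.001]
contact_force: [0.8, 0.1, 0.1]
grip_width: 1.001
finger_force: 0.0
```

Run:
```python
from h import *
from bench import *
p,d=grab_frame("top");np.save("pics/top1.npy",d)
p2,d=grab_frame("side")
a=cv2.resize(p[150:260,170:300],(520,440),interpolation=cv2.INTER_CUBIC)
b=cv2.resize(p2[150:230,200:250+30],(280,280),interpolation=cv2.INTER_CUBIC)
o=np.zeros((440,800,3),np.uint8);o[:,:520]=a;o[:280,520:]=b;cv2.imwrite("pics/m1.png",o)
s=telemetry.get_state();print(s["position"],s["qpos"])
print(s["t"],C("top").px([.5505,.279,.057]))
```

```text
[ 0.38896804 -0.21911919  0.12061641] [-5.13112283e-01  2.20788019e-01 -3.25514088e-01  1.02493820e+00
  1.30901005e-04  1.05530496e+00]
11.55 [221.40020141 192.96100784]
```

View pics/m1.png

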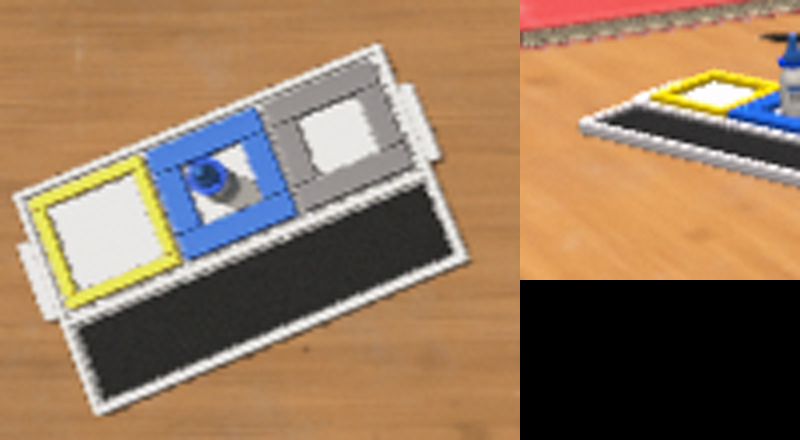

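The blue bottle stands in its pocket: the cap is at (207,177) in the crop, within a pixel or so of the expected position. Next is the grey bottle.

Call:
apply_moves --increments '[{"grip":-1,"x":-0.04,"y":0,"z":0.3,"ax":0,"ay":0,"az":0},{"grip":-1,"x":-0.04,"y":0,"z":0.6,"ax":0,"ay":0,"az":0},{"grip":-1,"x":-0.04,"y":0,"z":0.8,"ax":0,"ay":0,"az":0},{"grip":-1,"x":-0.04,"y":0,"z":0.8,"ax":0,"ay":0,"az":0},{"grip":-1,"x":-0.04,"y":0,"z":0.8,"ax":0,"ay":0,"az":0},{"grip":-1,"x":-0.04,"y":0,"z":0.8,"ax":0,"ay":0,"az":0}]'

```text
t: 12.3
position: [0.3897, -0.2246, 0.0419]
tool_rot: [0.707, 0.707, 0.0, 0.001]
contact_force: [0.0, -0.4, 0.6]
grip_width: 1.0
finger_force: 0.0
```

Call:
apply_moves --increments '[{"grip":-1,"x":0,"y":0,"z":0.15,"ax":0,"ay":0,"az":0},{"grip":-1,"x":0,"y":0,"z":0.28,"ax":0,"ay":0,"az":0},{"grip":-1,"x":0,"y":0,"z":0.28,"ax":0,"ay":0,"az":0},{"grip":1,"x":0,"y":0,"z":0.28,"ax":0,"ay":0,"az":0},{"grip":1,"x":0,"y":0,"z":0.28,"ax":0,"ay":0,"az":0},{"grip":1,"x":0,"y":0,"z":0.28,"ax":0,"ay":0,"az":0},{"grip":1,"x":0,"y":0,"z":0.28,"ax":0,"ay":0,"az":0},{"grip":1,"x":0,"y":0,"z":0.28,"ax":0,"ay":0,"az":0},{"grip":1,"x":0,"y":0,"z":0.28,"ax":0,"ay":0,"az":0},{"grip":1,"x":0,"y":0,"z":0.28,"ax":0,"ay":0,"az":0},{"grip":1,"x":0,"y":0,"z":0.28,"ax":0,"ay":0,"az":0}]'

```text
t: 13.68
position: [0.389, -0.2246, 0.0133]
tool_rot: [0.707, 0.707, 0.0, 0.001]
contact_force: [-0.9, -0.3, 5.2]
grip_width: 0.277
finger_force: 58.8
```

Call:
apply_moves --increments '[{"grip":1,"x":0,"y":0,"z":-0.3,"ax":0,"ay":0,"az":0},{"grip":1,"x":0,"y":0,"z":-0.7,"ax":0,"ay":0,"az":0},{"grip":1,"x":0,"y":0,"z":-1,"ax":0,"ay":0,"az":0},{"grip":1,"x":0,"y":0,"z":-1,"ax":0,"ay":0,"az":0}]'

```text
t: 14.18
position: [0.3903, -0.2253, 0.1148]
tool_rot: [0.707, 0.707, 0.001, 0.002]
contact_force: [0.5, -1.4, -0.0]
grip_width: 0.276
finger_force: 58.8
```

Call:
apply_moves --increments '[{"grip":1,"x":0.4,"y":0.18,"z":0,"ax":0,"ay":0,"az":0},{"grip":1,"x":0.8,"y":0.38,"z":0,"ax":0,"ay":0,"az":0}]'

```text
t: 14.42
position: [0.4258, -0.1435, 0.1114]
tool_rot: [0.708, 0.706, -0.0, -0.001]
contact_force: [0.9, -0.1, -1.0]
grip_width: 0.273
finger_force: 58.8
```

Call:
apply_moves --increments '[{"grip":1,"x":0.4,"y":0.18,"z":0,"ax":0,"ay":0,"az":0},{"grip":1,"x":0.8,"y":0.38,"z":0,"ax":0,"ay":0,"az":0}]'

```text
t: 14.68
position: [0.4639, -0.0629, 0.1112]
tool_rot: [0.707, 0.707, -0.001, -0.001]
contact_force: [0.3, -0.8, -0.3]
grip_width: 0.28
finger_force: 58.8
```

Call:
apply_moves --increments '[{"grip":1,"x":0.4,"y":0.18,"z":0,"ax":0,"ay":0,"az":0},{"grip":1,"x":0.8,"y":0.38,"z":0,"ax":0,"ay":0,"az":0}]'

```text
t: 14.92
position: [0.5019, 0.017, 0.111]
tool_rot: [0.707, 0.707, -0.001, -0.001]
contact_force: [0.7, -0.5, -0.6]
grip_width: 0.278
finger_force: 58.8
```

Call:
apply_moves --increments '[{"grip":1,"x":0.4,"y":0.18,"z":0,"ax":0,"ay":0,"az":0},{"grip":1,"x":0.8,"y":0.38,"z":0,"ax":0,"ay":0,"az":0}]'

```text
t: 15.18
position: [0.5399, 0.0969, 0.1108]
tool_rot: [0.707, 0.707, -0.001, -0.001]
contact_force: [0.7, -0.1, -0.9]
grip_width: 0.276
finger_force: 58.8
```

Call:
apply_moves --increments '[{"grip":1,"x":0.5,"y":0.18,"z":0,"ax":0,"ay":0,"az":0},{"grip":1,"x":1,"y":0.42,"z":0,"ax":0,"ay":0,"az":0},{"grip":1,"x":1,"y":0.42,"z":0.2,"ax":0,"ay":0,"az":0},{"grip":1,"x":1,"y":0.42,"z":0.5,"ax":0,"ay":0,"az":0},{"grip":1,"x":1,"y":0.42,"z":0.5,"ax":0,"ay":0,"az":0},{"grip":1,"x":1,"y":0.42,"z":0.5,"ax":0,"ay":0,"az":0},{"grip":1,"x":1,"y":0.42,"z":0.5,"ax":0,"ay":0,"az":0}]'

```text
t: 16.05
position: [0.5836, 0.1957, 0.0641]
tool_rot: [0.707, 0.707, 0.001, 0.001]
contact_force: [0.0, -0.0, 0.3]
grip_width: 0.273
finger_force: 58.9
```

Call:
apply_moves --increments '[{"grip":1,"x":0,"y":0,"z":0.2,"ax":0,"ay":0,"az":0},{"grip":1,"x":0,"y":0,"z":0.35,"ax":0,"ay":0,"az":0},{"grip":1,"x":0,"y":0,"z":0.39,"ax":0,"ay":0,"az":0},{"grip":1,"x":0,"y":0,"z":0.41,"ax":0,"ay":0,"az":0},{"grip":1,"x":0,"y":0,"z":0.41,"ax":0,"ay":0,"az":0},{"grip":1,"x":0,"y":0,"z":0.41,"ax":0,"ay":0,"az":0}]'

```text
t: 16.8
position: [0.5831, 0.1958, 0.0224]
tool_rot: [0.707, 0.707, 0.0, 0.0]
contact_force: [0.1, -0.7, -1.2]
grip_width: 0.275
finger_force: 58.9
```

Call:
apply_moves --increments '[{"grip":1,"x":0,"y":0,"z":0.012,"ax":0,"ay":0,"az":0},{"grip":1,"x":0,"y":0,"z":0.012,"ax":0,"ay":0,"az":0},{"grip":1,"x":0,"y":0,"z":0.012,"ax":0,"ay":0,"az":0}]'

```text
t: 17.18
position: [0.5831, 0.1959, 0.0214]
tool_rot: [0.707, 0.707, 0.001, 0.0]
contact_force: [-1.0, 0.4, 5.6]
grip_width: 0.275
finger_force: 59.3
```

Call:
apply_moves --increments '[{"grip":-0.2,"x":0,"y":0,"z":0,"ax":0,"ay":0,"az":0},{"grip":-1,"x":0,"y":0,"z":0,"ax":0,"ay":0,"az":0},{"grip":-1,"x":0,"y":0,"z":0,"ax":0,"ay":0,"az":0},{"grip":-1,"x":0,"y":0,"z":0,"ax":0,"ay":0,"az":0},{"grip":-1,"x":0,"y":0,"z":0,"ax":0,"ay":0,"az":0},{"grip":-1,"x":0,"y":0,"z":0,"ax":0,"ay":0,"az":0}]'

```text
t: 17.92
position: [0.5826, 0.1957, 0.0206]
tool_rot: [0.707, 0.707, -0.0, -0.0]
contact_force: [-0.1, -0.5, -0.7]
grip_width: 1.002
finger_force: 0.0
```

Call:
apply_moves --increments '[{"grip":-1,"x":0,"y":0,"z":-0.3,"ax":0,"ay":0,"az":0},{"grip":-1,"x":0,"y":0,"z":-0.7,"ax":0,"ay":0,"az":0},{"grip":-1,"x":0,"y":0,"z":-1,"ax":0,"ay":0,"az":0},{"grip":-1,"x":0,"y":0,"z":-1,"ax":0,"ay":0,"az":0}]'

```text
t: 18.42
position: [0.5848, 0.1964, 0.124]
tool_rot: [0.707, 0.707, 0.003, 0.002]
contact_force: [1.2, 0.7, 0.8]
grip_width: 0.999
finger_force: 0.0
```

Call:
apply_moves --increments '[{"grip":-1,"x":-0.5,"y":0.05,"z":0,"ax":0,"ay":0,"az":0},{"grip":-1,"x":-0.85,"y":0.05,"z":0,"ax":0,"ay":0,"az":0}]'

```text
t: 18.68
position: [0.5869, 0.1094, 0.1192]
tool_rot: [0.707, 0.707, -0.001, -0.0]
contact_force: [-0.2, 0.5, -0.1]
grip_width: 0.999
finger_force: 0.0
```

Call:
apply_moves --increments '[{"grip":-1,"x":-0.5,"y":0.05,"z":0,"ax":0,"ay":0,"az":0},{"grip":-1,"x":-0.85,"y":0.05,"z":0,"ax":0,"ay":0,"az":0}]'

```text
t: 18.92
position: [0.5919, 0.0237, 0.1191]
tool_rot: [0.708, 0.707, -0.001, -0.001]
contact_force: [-0.7, 0.1, 0.3]
grip_width: 0.995
finger_force: 0.0
```

Call:
apply_moves --increments '[{"grip":-1,"x":-0.5,"y":0.05,"z":0,"ax":0,"ay":0,"az":0},{"grip":-1,"x":-0.85,"y":0.05,"z":0,"ax":0,"ay":0,"az":0}]'

```text
t: 19.18
position: [0.5969, -0.0613, 0.1191]
tool_rot: [0.708, 0.707, -0.001, -0.001]
contact_force: [0.2, 0.8, 0.4]
grip_width: 1.0
finger_force: 0.0
```

Call:
apply_moves --increments '[{"grip":-1,"x":-0.5,"y":0.05,"z":0,"ax":0,"ay":0,"az":0},{"grip":-1,"x":-0.84,"y":0.05,"z":0,"ax":0,"ay":0,"az":0},{"grip":-1,"x":-0.84,"y":0.05,"z":0,"ax":0,"ay":0,"az":0},{"grip":-1,"x":-0.84,"y":0.05,"z":0,"ax":0,"ay":0,"az":0},{"grip":-1,"x":-0.84,"y":0.05,"z":0,"ax":0,"ay":0,"az":0},{"grip":-1,"x":-0.84,"y":0.05,"z":0,"ax":0,"ay":0,"az":0}]'

```text
t: 19.92
position: [0.6027, -0.1421, 0.1205]
tool_rot: [0.706, 0.708, -0.0, -0.0]
contact_force: [0.7, 0.4, 0.4]
grip_width: 0.996
finger_force: 0.0
```

Run:
```python
from h import *
from bench import *
p,d=grab_frame("top");p2,_=grab_frame("side")
a=cv2.resize(p[150:260,170:300],(390,330),interpolation=cv2.INTER_CUBIC)
b=cv2.resize(p2[140:300,200:470],(405*1,240),interpolation=cv2.INTER_CUBIC)
o=np.zeros((330,800,3),np.uint8);o[:,:390]=a;o[:240,390:795]=b;cv2.imwrite("pics/m2.png",o)
s=telemetry.get_state();print(s["t"],s["position"],C("top").px([.5831,.196,.057]))
```

```text
20.025 [ 0.60272779 -0.14245816  0.12067478] [251.90241643 180.54298326]
```

View pics/m2.png

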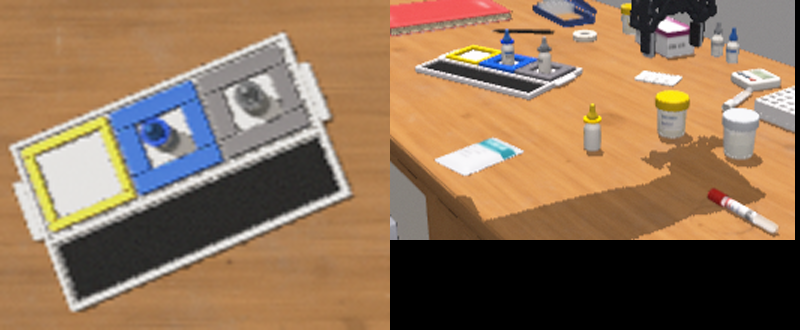

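Both droppers stand in their pockets at (158,135) and (250,98) in the crop, and the gripper is above the yellow cup. I'll descend over its lid.

Call:
apply_moves --increments '[{"grip":-1,"x":0,"y":0.01,"z":0.3,"ax":0,"ay":0,"az":0},{"grip":-1,"x":0,"y":0.01,"z":0.6,"ax":0,"ay":0,"az":0},{"grip":-1,"x":0,"y":0.01,"z":0.8,"ax":0,"ay":0,"az":0},{"grip":-1,"x":0,"y":0.01,"z":0.89,"ax":0,"ay":0,"az":0},{"grip":-1,"x":0,"y":0.01,"z":0.89,"ax":0,"ay":0,"az":0},{"grip":-1,"x":0,"y":0.01,"z":0.89,"ax":0,"ay":0,"az":0}]'

```text
t: 20.78
position: [0.6046, -0.1434, 0.0328]
tool_rot: [0.707, 0.707, 0.001, 0.001]
contact_force: [-0.1, -0.5, -0.5]
grip_width: 1.004
finger_force: 0.0
```

Call:
apply_moves --increments '[{"grip":1,"x":0,"y":0,"z":0,"ax":0,"ay":0,"az":0},{"grip":1,"x":0,"y":0,"z":0,"ax":0,"ay":0,"az":0},{"grip":1,"x":0,"y":0,"z":0,"ax":0,"ay":0,"az":0},{"grip":1,"x":0,"y":0,"z":0,"ax":0,"ay":0,"az":0},{"grip":1,"x":0,"y":0,"z":0,"ax":0,"ay":0,"az":0},{"grip":1,"x":0,"y":0,"z":0,"ax":0,"ay":0,"az":0}]'

```text
t: 21.52
position: [0.6046, -0.1436, 0.0329]
tool_rot: [0.707, 0.707, 0.001, 0.001]
contact_force: [0.3, -0.0, 6.1]
grip_width: 0.573
finger_force: 62.0
```

Run:
```python
from h import *
from bench import *
p2,_=grab_frame("side")
cv2.imwrite("pics/s3.png",cv2.resize(p2[120:270,330:470],None,fx=4,fy=4,interpolation=cv2.INTER_CUBIC))
```

```text
(no output)
```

View pics/s3.png

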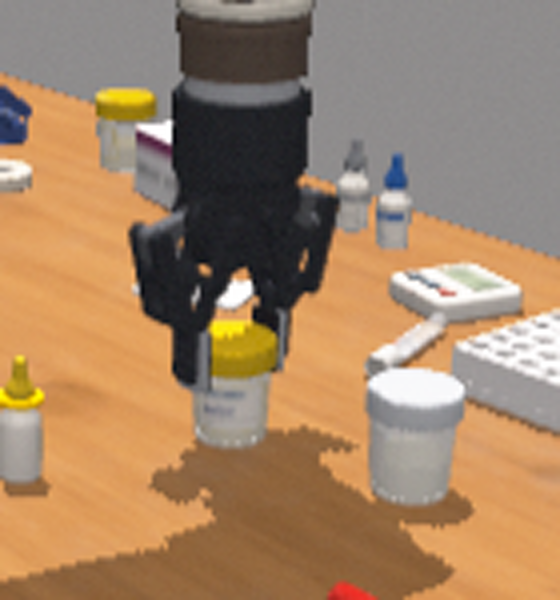

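The fingers hold the yellow lid squarely (238,350 in the crop) and the neighbours are untouched. I'll lift and carry it.

Call:
apply_moves --increments '[{"grip":1,"x":0,"y":0,"z":-0.3,"ax":0,"ay":0,"az":0},{"grip":1,"x":0,"y":0,"z":-0.7,"ax":0,"ay":0,"az":0},{"grip":1,"x":0,"y":0,"z":-1,"ax":0,"ay":0,"az":0},{"grip":1,"x":0,"y":0,"z":-1,"ax":0,"ay":0,"az":0}]'

```text
t: 22.08
position: [0.6054, -0.1438, 0.1343]
tool_rot: [0.707, 0.707, 0.001, 0.002]
contact_force: [1.0, -0.6, -1.3]
grip_width: 0.575
finger_force: 62.3
```

Call:
apply_moves --increments '[{"grip":1,"x":0.4,"y":-0.08,"z":-0.1,"ax":0,"ay":0,"az":0},{"grip":1,"x":1,"y":-0.17,"z":-0.2,"ax":0,"ay":0,"az":0}]'

```text
t: 22.32
position: [0.5854, -0.0437, 0.1495]
tool_rot: [0.708, 0.706, -0.001, -0.001]
contact_force: [0.4, 0.1, 0.3]
grip_width: 0.572
finger_force: 62.3
```

Call:
apply_moves --increments '[{"grip":1,"x":0.5,"y":-0.08,"z":0,"ax":0,"ay":0,"az":0},{"grip":1,"x":1,"y":-0.17,"z":0,"ax":0,"ay":0,"az":0}]'

```text
t: 22.58
position: [0.5682, 0.0581, 0.1497]
tool_rot: [0.707, 0.707, -0.001, -0.001]
contact_force: [0.1, 1.1, -1.0]
grip_width: 0.576
finger_force: 62.3
```

Call:
apply_moves --increments '[{"grip":1,"x":0.5,"y":-0.08,"z":0,"ax":0,"ay":0,"az":0},{"grip":1,"x":1,"y":-0.17,"z":0,"ax":0,"ay":0,"az":0}]'

```text
t: 22.82
position: [0.5511, 0.1579, 0.1496]
tool_rot: [0.707, 0.707, -0.001, -0.001]
contact_force: [1.1, 0.3, 0.5]
grip_width: 0.577
finger_force: 62.3
```

Call:
apply_moves --increments '[{"grip":1,"x":0.5,"y":-0.08,"z":0,"ax":0,"ay":0,"az":0},{"grip":1,"x":1,"y":-0.17,"z":0,"ax":0,"ay":0,"az":0}]'

```text
t: 23.08
position: [0.5342, 0.2577, 0.1495]
tool_rot: [0.707, 0.707, -0.002, -0.0]
contact_force: [0.8, 0.6, -0.9]
grip_width: 0.575
finger_force: 62.3
```

Call:
apply_moves --increments '[{"grip":1,"x":0.5,"y":-0.08,"z":0,"ax":0,"ay":0,"az":0},{"grip":1,"x":0.9,"y":-0.18,"z":0,"ax":0,"ay":0,"az":0},{"grip":1,"x":1,"y":-0.18,"z":0,"ax":0,"ay":0,"az":0},{"grip":1,"x":1,"y":-0.18,"z":0,"ax":0,"ay":0,"az":0},{"grip":1,"x":1,"y":-0.18,"z":0,"ax":0,"ay":0,"az":0},{"grip":1,"x":1,"y":-0.18,"z":0,"ax":0,"ay":0,"az":0}]'

```text
t: 23.82
position: [0.5181, 0.3552, 0.1515]
tool_rot: [0.708, 0.706, -0.0, 0.0]
contact_force: [0.7, -0.0, -0.7]
grip_width: 0.573
finger_force: 62.3
```

Call:
apply_moves --increments '[{"grip":1,"x":0.03,"y":0,"z":0.3,"ax":0,"ay":0,"az":0},{"grip":1,"x":0.03,"y":0,"z":0.6,"ax":0,"ay":0,"az":0},{"grip":1,"x":0.03,"y":0,"z":0.8,"ax":0,"ay":0,"az":0},{"grip":1,"x":0.03,"y":0,"z":0.9,"ax":0,"ay":0,"az":0},{"grip":1,"x":0.03,"y":0,"z":0.9,"ax":0,"ay":0,"az":0},{"grip":1,"x":0.03,"y":0,"z":0.9,"ax":0,"ay":0,"az":0}]'

```text
t: 24.58
position: [0.5184, 0.3599, 0.0628]
tool_rot: [0.707, 0.707, 0.001, 0.0]
contact_force: [0.8, 0.2, -0.4]
grip_width: 0.573
finger_force: 62.3
```

Call:
apply_moves --increments '[{"grip":1,"x":0,"y":0,"z":0.1,"ax":0,"ay":0,"az":0},{"grip":1,"x":0,"y":0,"z":0.18,"ax":0,"ay":0,"az":0},{"grip":1,"x":0,"y":0,"z":0.2,"ax":0,"ay":0,"az":0},{"grip":1,"x":0,"y":0,"z":0.2,"ax":0,"ay":0,"az":0},{"grip":1,"x":0,"y":0,"z":0.2,"ax":0,"ay":0,"az":0}]'

```text
t: 25.2
position: [0.5178, 0.3598, 0.0417]
tool_rot: [0.707, 0.707, 0.0, 0.0]
contact_force: [-0.2, 0.2, -0.6]
grip_width: 0.573
finger_force: 62.3
```

Call:
apply_moves --increments '[{"grip":1,"x":0,"y":0,"z":0.012,"ax":0,"ay":0,"az":0},{"grip":1,"x":0,"y":0,"z":0.012,"ax":0,"ay":0,"az":0},{"grip":1,"x":0,"y":0,"z":0.012,"ax":0,"ay":0,"az":0}]'

```text
t: 25.58
position: [0.5179, 0.3599, 0.0409]
tool_rot: [0.707, 0.707, 0.0, 0.0]
contact_force: [-0.8, 0.5, 2.8]
grip_width: 0.574
finger_force: 62.6
```

Call:
apply_moves --increments '[{"grip":0,"x":0,"y":0,"z":0,"ax":0,"ay":0,"az":0},{"grip":-1,"x":0,"y":0,"z":0,"ax":0,"ay":0,"az":0},{"grip":-1,"x":0,"y":0,"z":0,"ax":0,"ay":0,"az":0},{"grip":-1,"x":0,"y":0,"z":0,"ax":0,"ay":0,"az":0},{"grip":-1,"x":0,"y":0,"z":0,"ax":0,"ay":0,"az":0},{"grip":-1,"x":0,"y":0,"z":0,"ax":0,"ay":0,"az":0}]'

```text
t: 26.32
position: [0.5176, 0.3597, 0.0403]
tool_rot: [0.707, 0.707, -0.0, -0.0]
contact_force: [-0.4, -0.5, -0.0]
grip_width: 1.0
finger_force: 0.0
```

Call:
apply_moves --increments '[{"grip":-1,"x":0,"y":0,"z":-0.3,"ax":0,"ay":0,"az":0},{"grip":-1,"x":0,"y":0,"z":-0.7,"ax":0,"ay":0,"az":0},{"grip":-1,"x":0,"y":0,"z":-1,"ax":0,"ay":0,"az":0},{"grip":-1,"x":0,"y":0,"z":-1,"ax":0,"ay":0,"az":0}]'

```text
t: 26.82
position: [0.5195, 0.361, 0.1439]
tool_rot: [0.707, 0.707, 0.003, 0.001]
contact_force: [0.4, 0.1, -0.6]
grip_width: 0.996
finger_force: 0.0
```

Call:
apply_moves --increments '[{"grip":-1,"x":-0.5,"y":0,"z":0,"ax":0,"ay":0,"az":0},{"grip":-1,"x":-1,"y":0,"z":0,"ax":0,"ay":0,"az":0}]'

```text
t: 27.08
position: [0.5167, 0.2587, 0.1388]
tool_rot: [0.706, 0.708, -0.001, -0.0]
contact_force: [1.0, -1.3, 0.1]
grip_width: 0.996
finger_force: 0.0
```

Call:
apply_moves --increments '[{"grip":-1,"x":-0.5,"y":0,"z":0,"ax":0,"ay":0,"az":0},{"grip":-1,"x":-1,"y":0,"z":0,"ax":0,"ay":0,"az":0}]'

```text
t: 27.32
position: [0.5166, 0.158, 0.139]
tool_rot: [0.707, 0.707, -0.001, -0.0]
contact_force: [0.9, -0.1, -0.1]
grip_width: 0.999
finger_force: 0.0
```

Call:
apply_moves --increments '[{"grip":-1,"x":-0.5,"y":0,"z":0,"ax":0,"ay":0,"az":0},{"grip":-1,"x":-1,"y":0,"z":0,"ax":0,"ay":0,"az":0}]'

```text
t: 27.58
position: [0.5166, 0.058, 0.1391]
tool_rot: [0.707, 0.707, -0.001, -0.001]
contact_force: [0.2, -0.8, 0.7]
grip_width: 1.003
finger_force: 0.0
```

Call:
apply_moves --increments '[{"grip":-1,"x":-0.5,"y":0,"z":0,"ax":0,"ay":0,"az":0},{"grip":-1,"x":-1,"y":0,"z":0,"ax":0,"ay":0,"az":0}]'

```text
t: 27.82
position: [0.5166, -0.0419, 0.1392]
tool_rot: [0.707, 0.707, -0.001, -0.001]
contact_force: [0.5, -0.1, 0.3]
grip_width: 1.001
finger_force: 0.0
```

Call:
apply_moves --increments '[{"grip":-1,"x":-0.5,"y":0,"z":0,"ax":0,"ay":0,"az":0},{"grip":-1,"x":-1,"y":0,"z":0,"ax":0,"ay":0,"az":0},{"grip":-1,"x":-1,"y":0,"z":0,"ax":0,"ay":0,"az":0}]'

```text
t: 28.2
position: [0.5167, -0.1434, 0.1391]
tool_rot: [0.709, 0.705, -0.001, -0.001]
contact_force: [-0.6, 0.5, -0.6]
grip_width: 1.005
finger_force: 0.0
```

Run:
```python
from h import *
from bench import *
p,d=grab_frame("top")
o=np.zeros((520,800,3),np.uint8)
o[:330,:390]=cv2.resize(p[150:260,170:300],(390,330),interpolation=cv2.INTER_CUBIC)
o[:330,400:]=cv2.resize(p[190:223,438:490],(400,254),interpolation=cv2.INTER_CUBIC).copy() if 0 else np.zeros((330,400,3),np.uint8)
o[:254,400:]=cv2.resize(p[190:223,438:490],(400,254),interpolation=cv2.INTER_CUBIC)
cv2.imwrite("pics/m3.png",o)
c=C("top");h=cv2.cvtColor(p,cv2.COLOR_BGR2HSV).astype(int);R=np.zeros(p.shape[:2],bool);R[196:217,440:490]=1
w=R&(h[...,1]<70)&(h[...,2]>110);rd=R&(h[...,1]>150)&((h[...,0]<6)|(h[...,0]>172))
for n,m,z in(("white",w,.009),("red",rd,.01)):
    v,u=np.nonzero(m);Q=np.array([c.at(a,b,z) for a,b in zip(u,v)])
    print(n,len(u),u.min(),u.max(),v.min(),v.max(),Q.mean(0),Q[:,1].min(),Q[:,1].max(),np.polyfit(Q[:,1],Q[:,0],1))
v,u=np.nonzero(w|rd);Q=np.array([c.at(a,b,.009) for a,b in zip(u,v)]);print(np.polyfit(Q[:,1],Q[:,0],1),cv2.fitLine(Q[:,:2].astype(np.float32),cv2.DIST_L2,0,.01,.01).ravel())
s=telemetry.get_state();print(s["t"],s["position"])
```

```text
white 108 455 483 204 208 [ 0.50712482 -0.40257955  0.009     ] -0.440020392591417 -0.36224362000290233 [-0.03310645  0.49379685]
red 38 446 453 205 209 [ 0.50601182 -0.3465515   0.01      ] -0.3569682432505673 -0.33698256464936227 [-0.06875273  0.48218546]
[-0.02372039  0.49766526] [ 0.02400652 -0.9997118   0.50687027 -0.38806197]
28.25 [ 0.51660347 -0.14161891  0.13906047]
```

View pics/m3.png

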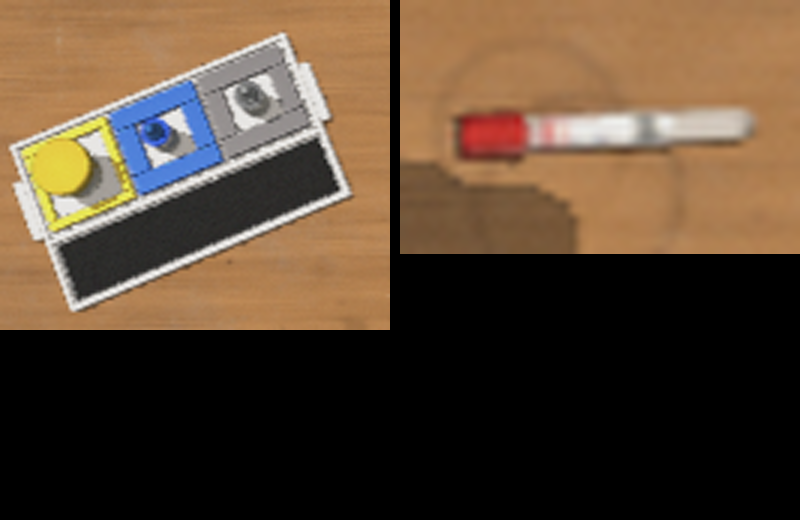

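The cup stands in the yellow pocket (62,165 in the crop), along with both droppers. The tube lies with its cap end at (490,133) and its tail at (750,123), centred at about (0.507, -0.388). I'll go there now.

Call:
apply_moves --increments '[{"grip":-1,"x":-0.5,"y":0,"z":0,"ax":0,"ay":0,"az":0},{"grip":-1,"x":-0.9,"y":-0.03,"z":0,"ax":0,"ay":0,"az":0}]'

```text
t: 28.5
position: [0.5147, -0.2297, 0.1396]
tool_rot: [0.706, 0.708, -0.0, -0.001]
contact_force: [1.1, -0.2, 0.6]
grip_width: 1.001
finger_force: 0.0
```

Call:
apply_moves --increments '[{"grip":-1,"x":-0.5,"y":0,"z":0,"ax":0,"ay":0,"az":0},{"grip":-1,"x":-0.9,"y":-0.03,"z":0,"ax":0,"ay":0,"az":0}]'

```text
t: 28.75
position: [0.5118, -0.3202, 0.1395]
tool_rot: [0.707, 0.708, 0.0, -0.001]
contact_force: [0.1, 1.0, 0.4]
grip_width: 1.005
finger_force: 0.0
```

Call:
apply_moves --increments '[{"grip":-1,"x":-0.4,"y":-0.04,"z":0,"ax":0,"ay":0,"az":0},{"grip":-1,"x":-0.67,"y":-0.04,"z":0.3,"ax":0,"ay":0,"az":-0.008},{"grip":-1,"x":-0.67,"y":-0.04,"z":0.6,"ax":0,"ay":0,"az":-0.008},{"grip":-1,"x":-0.67,"y":-0.04,"z":0.8,"ax":0,"ay":0,"az":-0.008},{"grip":-1,"x":-0.67,"y":-0.04,"z":0.8,"ax":0,"ay":0,"az":-0.008},{"grip":-1,"x":-0.67,"y":-0.04,"z":0.8,"ax":0,"ay":0,"az":-0.008},{"grip":-1,"x":-0.67,"y":-0.04,"z":0.8,"ax":0,"ay":0,"az":-0.008}]'

```text
t: 29.62
position: [0.5087, -0.3874, 0.0618]
tool_rot: [0.698, 0.716, 0.0, 0.001]
contact_force: [-0.3, -0.6, 0.4]
grip_width: 1.0
finger_force: 0.0
```

Call:
apply_moves --increments '[{"grip":-1,"x":0,"y":-0.015,"z":0.3,"ax":0,"ay":0,"az":0},{"grip":-1,"x":0,"y":-0.015,"z":0.5,"ax":0,"ay":0,"az":0},{"grip":-1,"x":0,"y":-0.015,"z":0.55,"ax":0,"ay":0,"az":0},{"grip":-1,"x":0,"y":-0.015,"z":0.55,"ax":0,"ay":0,"az":0},{"grip":-1,"x":0,"y":-0.015,"z":0.55,"ax":0,"ay":0,"az":0}]'

```text
t: 30.25
position: [0.507, -0.388, 0.0069]
tool_rot: [0.698, 0.716, 0.0, 0.001]
contact_force: [-0.2, 0.2, -0.3]
grip_width: 1.004
finger_force: 0.0
```

Call:
apply_moves --increments '[{"grip":1,"x":0,"y":0,"z":0,"ax":0,"ay":0,"az":0},{"grip":1,"x":0,"y":0,"z":0,"ax":0,"ay":0,"az":0},{"grip":1,"x":0,"y":0,"z":0,"ax":0,"ay":0,"az":0},{"grip":1,"x":0,"y":0,"z":0,"ax":0,"ay":0,"az":0},{"grip":1,"x":0,"y":0,"z":0,"ax":0,"ay":0,"az":0},{"grip":1,"x":0,"y":0,"z":0,"ax":0,"ay":0,"az":0},{"grip":1,"x":0,"y":0,"z":0,"ax":0,"ay":0,"az":0},{"grip":1,"x":0,"y":0,"z":0,"ax":0,"ay":0,"az":0}]'

```text
t: 31.25
position: [0.5063, -0.3875, 0.0057]
tool_rot: [0.698, 0.716, 0.0, 0.0]
contact_force: [0.1, -1.0, 3.5]
grip_width: 0.125
finger_force: 61.8
```

Call:
apply_moves --increments '[{"grip":1,"x":0,"y":0,"z":-0.3,"ax":0,"ay":0,"az":0},{"grip":1,"x":0,"y":0,"z":-0.7,"ax":0,"ay":0,"az":0},{"grip":1,"x":0,"y":0,"z":-1,"ax":0,"ay":0,"az":0},{"grip":1,"x":0,"y":0,"z":-1,"ax":0,"ay":0,"az":0},{"grip":1,"x":0,"y":0,"z":-1,"ax":0,"ay":0,"az":0}]'

```text
t: 31.88
position: [0.5054, -0.3868, 0.104]
tool_rot: [0.698, 0.716, -0.0, -0.001]
contact_force: [0.2, 0.3, -1.0]
grip_width: 0.128
finger_force: 61.4
```

Run:
```python
from h import *
from bench import *
p2,_=grab_frame("side")
cv2.imwrite("pics/s4.png",cv2.resize(p2[130:330,330:530],None,fx=3,fy=3,interpolation=cv2.INTER_CUBIC))
s=telemetry.get_state();print(s["qpos"],s["position"])
```

```text
[-6.53281043e-01  5.86617897e-01  1.91728533e-01  1.17937484e+00
 -1.69218047e-06  8.92435200e-01] [ 0.50505583 -0.38656763  0.10344171]
```

View pics/s4.png

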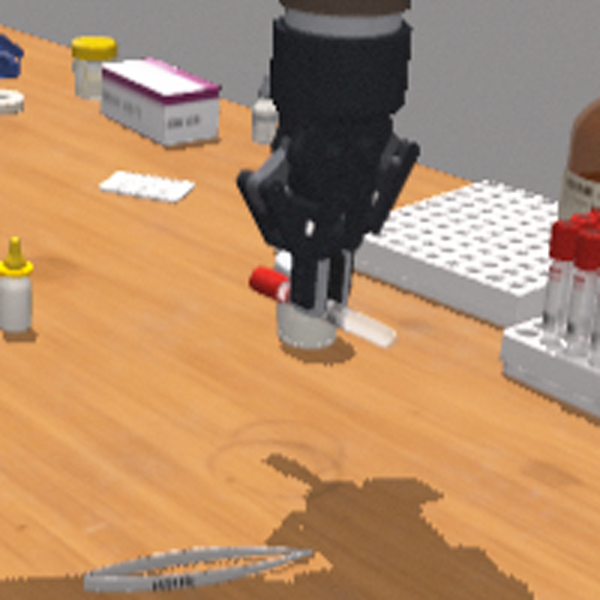

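The tube hangs level in the fingers, cap towards +y. Now I'll carry it to the trough, turning about 20.6° in the last step.

Call:
apply_moves --increments '[{"grip":1,"x":0.4,"y":-0.02,"z":-0.1,"ax":0,"ay":0,"az":0},{"grip":1,"x":0.9,"y":-0.02,"z":-0.2,"ax":0,"ay":0,"az":0}]'

```text
t: 32.17
position: [0.5005, -0.2966, 0.1231]
tool_rot: [0.699, 0.715, -0.0, -0.002]
contact_force: [1.1, 1.1, -0.2]
grip_width: 0.127
finger_force: 61.4
```

Call:
apply_moves --increments '[{"grip":1,"x":0.45,"y":-0.02,"z":0,"ax":0,"ay":0,"az":0},{"grip":1,"x":0.9,"y":-0.02,"z":0,"ax":0,"ay":0,"az":0}]'

```text
t: 32.42
position: [0.4962, -0.2057, 0.1237]
tool_rot: [0.698, 0.716, -0.001, -0.002]
contact_force: [1.2, -0.5, -0.4]
grip_width: 0.124
finger_force: 61.4
```

Call:
apply_moves --increments '[{"grip":1,"x":0.45,"y":-0.02,"z":0,"ax":0,"ay":0,"az":0},{"grip":1,"x":0.9,"y":-0.02,"z":0,"ax":0,"ay":0,"az":0}]'

```text
t: 32.67
position: [0.4918, -0.1159, 0.1236]
tool_rot: [0.698, 0.716, -0.001, -0.002]
contact_force: [0.0, -0.3, -0.3]
grip_width: 0.125
finger_force: 61.4
```

Call:
apply_moves --increments '[{"grip":1,"x":0.45,"y":-0.02,"z":0,"ax":0,"ay":0,"az":0},{"grip":1,"x":0.9,"y":-0.02,"z":0,"ax":0,"ay":0,"az":0}]'

```text
t: 32.92
position: [0.4875, -0.0262, 0.1237]
tool_rot: [0.698, 0.716, -0.001, -0.001]
contact_force: [1.2, 0.8, 0.3]
grip_width: 0.126
finger_force: 61.4
```

Call:
apply_moves --increments '[{"grip":1,"x":0.45,"y":-0.02,"z":0,"ax":0,"ay":0,"az":0},{"grip":1,"x":0.9,"y":-0.02,"z":0,"ax":0,"ay":0,"az":0}]'

```text
t: 33.17
position: [0.4833, 0.0635, 0.1238]
tool_rot: [0.698, 0.716, -0.001, -0.001]
contact_force: [1.0, 0.2, 0.1]
grip_width: 0.122
finger_force: 61.4
```

Call:
apply_moves --increments '[{"grip":1,"x":0.45,"y":-0.02,"z":0,"ax":0,"ay":0,"az":0},{"grip":1,"x":0.9,"y":-0.02,"z":0,"ax":0,"ay":0,"az":0}]'

```text
t: 33.42
position: [0.4791, 0.1532, 0.1237]
tool_rot: [0.698, 0.716, -0.001, -0.001]
contact_force: [0.1, -0.6, -0.7]
grip_width: 0.123
finger_force: 61.4
```

Call:
apply_moves --increments '[{"grip":1,"x":0.45,"y":-0.02,"z":0,"ax":0,"ay":0,"az":-0.04},{"grip":1,"x":0.9,"y":-0.03,"z":0,"ax":0,"ay":0,"az":-0.08},{"grip":1,"x":0.96,"y":-0.04,"z":0,"ax":0,"ay":0,"az":-0.114},{"grip":1,"x":0.96,"y":-0.04,"z":0,"ax":0,"ay":0,"az":-0.114},{"grip":1,"x":0.96,"y":-0.04,"z":0,"ax":0,"ay":0,"az":-0.114},{"grip":1,"x":0.96,"y":-0.04,"z":0,"ax":0,"ay":0,"az":-0.114}]'

```text
t: 34.17
position: [0.4741, 0.2471, 0.1251]
tool_rot: [0.56, 0.828, -0.0, -0.0]
contact_force: [0.5, 0.4, 0.0]
grip_width: 0.128
finger_force: 61.4
```

Call:
apply_moves --increments '[{"grip":1,"x":0,"y":0,"z":0.3,"ax":0,"ay":0,"az":0},{"grip":1,"x":0,"y":0,"z":0.6,"ax":0,"ay":0,"az":0},{"grip":1,"x":0,"y":0,"z":0.85,"ax":0,"ay":0,"az":0},{"grip":1,"x":0,"y":0,"z":1,"ax":0,"ay":0,"az":0},{"grip":1,"x":0,"y":0,"z":1,"ax":0,"ay":0,"az":0},{"grip":1,"x":0,"y":0,"z":1,"ax":0,"ay":0,"az":0},{"grip":1,"x":0,"y":0,"z":1,"ax":0,"ay":0,"az":0}]'

```text
t: 35.05
position: [0.475, 0.2485, 0.0266]
tool_rot: [0.56, 0.829, 0.001, 0.001]
contact_force: [0.1, 0.2, -0.4]
grip_width: 0.125
finger_force: 61.4
```

Call:
apply_moves --increments '[{"grip":1,"x":0,"y":0,"z":0.06,"ax":0,"ay":0,"az":0},{"grip":1,"x":0,"y":0,"z":0.1,"ax":0,"ay":0,"az":0},{"grip":1,"x":0,"y":0,"z":0.1,"ax":0,"ay":0,"az":0},{"grip":1,"x":0,"y":0,"z":0.1,"ax":0,"ay":0,"az":0}]'

```text
t: 35.55
position: [0.4741, 0.2481, 0.0153]
tool_rot: [0.559, 0.829, -0.0, -0.0]
contact_force: [-0.3, -0.1, -0.8]
grip_width: 0.129
finger_force: 61.4
```

Call:
apply_moves --increments '[{"grip":1,"x":0,"y":0,"z":0.03,"ax":0,"ay":0,"az":0},{"grip":1,"x":0,"y":0,"z":0.03,"ax":0,"ay":0,"az":0},{"grip":1,"x":0,"y":0,"z":0.03,"ax":0,"ay":0,"az":0}]'

```text
t: 35.92
position: [0.4741, 0.248, 0.0124]
tool_rot: [0.559, 0.829, -0.0, -0.0]
contact_force: [-0.6, -0.3, -0.3]
grip_width: 0.127
finger_force: 61.4
```

Call:
apply_moves --increments '[{"grip":1,"x":0,"y":0,"z":0.012,"ax":0,"ay":0,"az":0},{"grip":1,"x":0,"y":0,"z":0.012,"ax":0,"ay":0,"az":0},{"grip":1,"x":0,"y":0,"z":0.012,"ax":0,"ay":0,"az":0}]'

```text
t: 36.3
position: [0.4743, 0.2481, 0.0116]
tool_rot: [0.559, 0.829, 0.0, 0.0]
contact_force: [-0.8, -1.2, 4.5]
grip_width: 0.125
finger_force: 62.0
```

Contact. I'll open only part way, since the fingers would otherwise hit the trough walls, then lift and back off.

Call:
apply_moves --increments '[{"grip":0.48,"x":0,"y":0,"z":0,"ax":0,"ay":0,"az":0},{"grip":0.48,"x":0,"y":0,"z":0,"ax":0,"ay":0,"az":0},{"grip":0.48,"x":0,"y":0,"z":0,"ax":0,"ay":0,"az":0},{"grip":0.48,"x":0,"y":0,"z":0,"ax":0,"ay":0,"az":0}]'

```text
t: 36.8
position: [0.4741, 0.248, 0.0111]
tool_rot: [0.56, 0.829, -0.0, -0.0]
contact_force: [-1.1, 0.7, 0.1]
grip_width: 0.258
finger_force: 0.0
```

Call:
apply_moves --increments '[{"grip":0.48,"x":0,"y":0,"z":-0.1,"ax":0,"ay":0,"az":0},{"grip":0.48,"x":0,"y":0,"z":-0.3,"ax":0,"ay":0,"az":0},{"grip":0.48,"x":0,"y":0,"z":-0.7,"ax":0,"ay":0,"az":0},{"grip":0.48,"x":0,"y":0,"z":-1,"ax":0,"ay":0,"az":0},{"grip":0.48,"x":0,"y":0,"z":-1,"ax":0,"ay":0,"az":0}]'

```text
t: 37.42
position: [0.4764, 0.2492, 0.1148]
tool_rot: [0.56, 0.829, 0.003, 0.002]
contact_force: [0.4, 0.4, -1.1]
grip_width: 0.26
finger_force: 0.0
```

Call:
apply_moves --increments '[{"grip":0.48,"x":-0.5,"y":0,"z":-0.3,"ax":0,"ay":0,"az":0},{"grip":0.48,"x":-1,"y":0,"z":-0.5,"ax":0,"ay":0,"az":0},{"grip":0.48,"x":-1,"y":0,"z":-0.5,"ax":0,"ay":0,"az":0}]'

```text
t: 37.8
position: [0.5133, 0.1527, 0.1623]
tool_rot: [0.562, 0.827, 0.001, 0.001]
contact_force: [0.3, 1.0, 0.0]
grip_width: 0.265
finger_force: 0.0
```

Call:
apply_moves --increments '[{"grip":0.48,"x":-0.5,"y":-0.5,"z":0,"ax":0,"ay":0,"az":0},{"grip":0.48,"x":-1,"y":-0.7,"z":0,"ax":0,"ay":0,"az":0},{"grip":0.48,"x":-1,"y":-0.7,"z":0,"ax":0,"ay":0,"az":0},{"grip":0.48,"x":-1,"y":-0.7,"z":0,"ax":0,"ay":0,"az":0},{"grip":0.48,"x":-1,"y":-0.7,"z":0,"ax":0,"ay":0,"az":0}]'

```text
t: 38.42
position: [0.4839, 0.0379, 0.1608]
tool_rot: [0.559, 0.829, -0.0, -0.0]
contact_force: [0.7, 0.9, -0.1]
grip_width: 0.262
finger_force: 0.0
```

Run:
```python
from h import *
from bench import *
p,d=grab_frame("top");p2,_=grab_frame("side")
o=np.zeros((590,800,3),np.uint8)
o[:330,:390]=cv2.resize(p[150:260,170:300],(390,330),interpolation=cv2.INTER_CUBIC)
o[:260,400:]=cv2.resize(p[140:270,300:500],(400,260))
o[340:590,:400]=cv2.resize(p2[145:225,200:328],(400,250),interpolation=cv2.INTER_CUBIC)
o[340:590,400:]=cv2.resize(p2[100:350,150:550],(400,250))
cv2.imwrite("pics/f.png",o);s=telemetry.get_state();print(s["t"],s["position"],s["joint_vel"])
```

```text
38.525 [0.48405922 0.03780859 0.16093921] [-0.00261833 -0.00362033  0.00075884  0.00230416 -0.00119726 -0.00243249]
```

View pics/f.png

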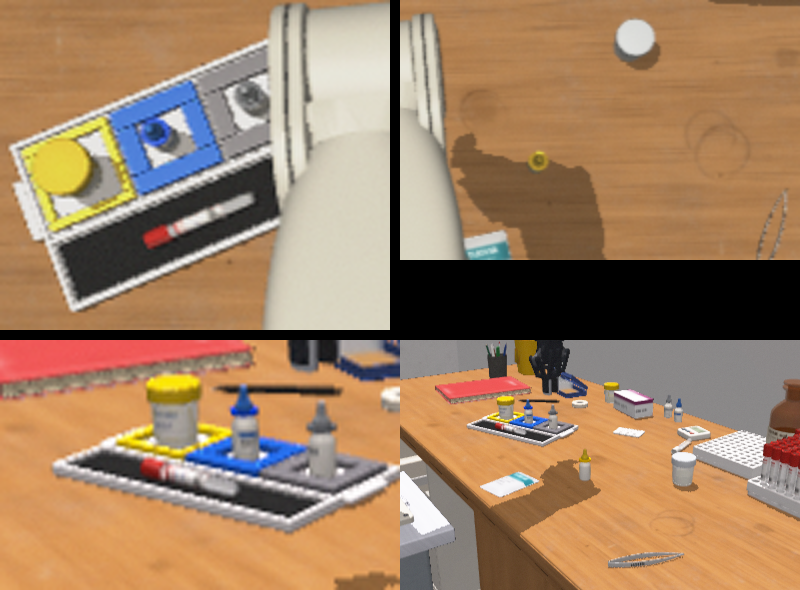

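All four items are seated in the caddy: the cup at (62,165), blue at (158,135), grey at (250,98), and the tube lengthwise in the trough from (150,237) to (252,200). The look-alikes are standing where they were and the arm is clear, so I'm handing in.

```bash
python3 -c "
from bench import r
print(r.sign_off())"
```

```text
the job is handed in; nothing more can be done
None
```

The caddy is packed as asked and handed in at about 39 s: in the last pictures both droppers and the yellow-lidded cup stand in their matching pockets, the red-capped tube lies lengthwise in the trough, and the yellow dropper and grey cup were never touched; the hand-in gave no verdict.

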